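# Turn the button organizer's leaf over its spine

### The job

The small polish tin stands where the half-raised cover leaf of the green button organizer has to land: first push the tin along the counter until it is wholly out of the way of the leaf, then turn the leaf over its spine with the fingers and press it down gently until it lies fully flat on the other side. Only push and press: do not pinch or lift anything, keep the tin upright on the counter, and leave everything else where it stands.

Things in the scene. Friction and masses are not known exactly. Their poses are not given: they have to be found in the camera images.
- organizer: green plastic button organizer, fixed to the counter. Origin on the counter under the middle of its spine; x runs along the spine (130 mm long, from x -65 to +65 mm), y points from the spine to the shallow tray of flip-top lids (tray y 4 to 110 mm, 15 mm tall), z up. The bare counter on the -y side, x -65 to +65 mm, y 0 to -102 mm, is where the leaf must land
- spine (a point): middle of the hinge axis, on the spine 17 mm above the counter; the axis runs along the organizer's x; the spine's knuckles are 11 mm thick, top at 23 mm
- leaf_edge (a point): middle of the leaf's free edge, an 8 mm round bead, 98 mm from the hinge axis and parallel to it. The leaf is a rigid green plastic plate 130 mm along the spine, 5 mm thick, 0.12 kg; on its outer face two rubber feet (10 mm across, 14 mm tall, 85 mm from the axis, 50 mm either side of the middle) stand on the counter once it is turned over, and the side then facing up is 20 mm above the counter (bead top 21 mm)
- leaf (a joint): angle of the leaf about the spine, rad: 0 lying on the tray, pi/2 upright, pi (its end stop) lying flat on the other side. It starts half raised over the tray. The hinge is stiff (about 0.09 N m of friction, gravity at most 0.06): the leaf stays at any angle where it is left and must be pushed all the way down
- tin_center (a point): centre (13 mm above the counter) of the small round dark steel polish tin, 56 mm across, 26 mm tall, 0.07 to 0.14 kg, loose, standing on the leaf's landing area
- tin: the same small tin; origin at the centre of its underside, z up
- jar: glass jar with a black cap, 40 mm across, 55 mm tall, standing just beyond the far end of the spine. Bystander, loose; origin at the centre of its underside
- bowl: tan ceramic bowl of coins, 92 mm across, 42 mm tall, just short of the near end of the landing area. Bystander, loose; origin at the centre of its underside
- shoe_tree_a: cedar shoe tree, 232 mm long, 64 mm wide, 50 mm tall, lying on the right. Bystander, loose; origin at the centre of its underside
- shoe_tree_b: the other cedar shoe tree of the pair, same size. Bystander, loose; origin at the centre of its underside
- brush: wooden shoe brush, 155 x 55 x 44 mm, on the left. Bystander, loose; origin at the centre of its underside
- tall_tin: larger round tin, 68 mm across, 50 mm tall, on the left; not the one to push. Bystander, loose; origin at the centre of its underside
There are look-alikes about, which are no part of the job. Leave any blue look-alike of the tin alone.

How it is judged:
By the outcome, as a careful person would: the job done as asked, in the order asked, and still so for the second after the job is handed in, with the robot touching nothing.
It also fails if it takes over 58 s, if anything falls off the work surface, if the arm or the gripper's body presses on something with over 40 N, if the wrist force passes 120 N, or if a joint passes its speed limit or range.

### The arm

A 6-joint arm with a two-finger parallel gripper is mounted at the origin on the work surface. World frame = base frame: x ahead of the robot, y to its left, z up, the work surface at z = 0. Lengths are in m, angles in degrees, forces in N, time in s.
With the tool pointing down it reaches from about 0.3 to 0.875 m from the base axis. Payload 6.4 kg.
Tool frame: the origin (TCP) lies at the centre of the arm's flange, where the gripper is bolted on; the fingertips stand 166 mm ahead of it and the grasp point (between the pads) lies 147 mm ahead of it; z points along the fingers, x is the direction in which the jaws open and shut, and the axes are right-handed (so a half turn about z gives the same grasp; the last joint's range is limited). The gripper opens to 88 mm and grips with 3 to 60 N. Pads are 18 mm wide; open, the fingers measure 123 mm over their backs; the gripper's body (75 mm by 187 mm) begins 45 mm behind the grasp point.
Start: joints at [51.492, 10.359, 92.074, -0, 77.567, -11.82], TCP at [0.258, 0.514, 0.405] pointing down, gripper open.
Joint ranges: [-171.53, 171.53], [-51.25, 118.39], [17.06, 147.69], [-65.23, 245.23], [0, 150.52], [-178.68, 178.68]. Speed limits (degrees/s): [147.25, 147.25, 172.46, 180, 180, 180].

### API

Orientations are given as a 3x3 rotation matrix whose columns are the frame's x, y, z axes.
In Python, from rig import get_state, get_image, sign_off gives the robot as it stands. The module is installed in compiled form; this text tells all that it offers.
- The arm moves only by the tool arm_command, never from a script. Its argument "steps" is a list that holds one entry, the list of rows, each a list of 5 numbers: the opening, from -1 (shut) to 1 (fully open), then the shift along the tool's x, y, z in m, then the turn about the tool's z in degrees. In form: [[[hand, tx, ty, tz, spin], ...]]. A call has 1 to 20 rows; each row shifts and turns the commanded pose from where the row before left it, along the tool's axes as they then stand; what a row does not reach is not made up. A row lasts 1/8 s, in which the tool goes at most 62.5 mm and 10.7 degrees, less where a joint would pass 70% of its speed; a pose out of reach is approached as far as the arm can. A call is refused whole if a number of a shift passes 0.0625 or a number of a turn 10.7, either way. A call with a gripper value outside its range is refused whole. The fingers move at their own pace and stop on an object; the grip force is fixed at half the most. Time passes only in rows, so rows that do not move let the fingers close. It gives the time, the measured TCP pose, the force and the opening at its end, in the units of the state.
- get_state(): the state, without advancing time (a new reading comes with each control period).
- get_image(name): name is "scene" or "side" or "wrist"; returns a dict with "color" (480x640x3 uint8, red, green, blue), "K" (3x3 intrinsics, pixels), "R" (3x3) and "t" (3): a world point X has camera coordinates R X + t. Camera axes: x right, y down, z forward; pixel columns grow to the right and rows downward; lengths in m; the calibration is good to about 2 mm. The wrist camera is an equidistant fisheye: a pixel r from the principal point sees the ray r / f radians off the axis. A picture is of the moment at which its call begins. There is no depth.
- sign_off(): hands the job in, once; it reports no verdict.
The state is a dict: "time": time; "qpos": joint angles; "joint_velocities": joint speeds; "joint_efforts": joint torques, N m; "eef_pos": TCP position; "tool_rot": TCP orientation; "contact_force": force on the tool from outside, world axes, zero at the start; "torque": the same for the moment, N m; "finger_gap": finger opening in m.
Only numpy, scipy, OpenCV 4.12 (cv2) and the standard library are available. Lean on these libraries where they do the work, as an engineer would, in place of code of your own. Each camera call takes 0.05 s, during which the arm holds its last target. There are 200 camera calls.

## Working session

There is one attempt and no reset: what is moved stays moved. The work goes in short steps, Python scripts to look and compute and a tool call to move; the robot and the scene stay as the last step left them, time stands still between calls to the robot, and variables do not carry over. Pictures are saved under pics/ and viewed, about 8 in all and at most 12, crops included, and the job is handed in when it is done.

Besides the shell and the picture viewer there is one more tool, called after "Call:" by a JSON object that holds its "op" and its "data". arm_command: Moves the arm, as the interface text tells. Its arguments: {"type":"object","properties":{"steps":{"type":"array","items":{"type":"array","items":{"type":"array","items":{"type":"number"}}}}},"required":["steps"]}

```bash
mkdir -p pics
cat > h.py <<'E'
import numpy as np, cv2
from rig import get_state, get_image
def ray(im,u,v):
    K,R,t=map(np.array,(im["K"],im["R"],im["t"]))
    d=R.T@np.linalg.solve(K,[u,v,1.]); return -R.T@t,d
def onz(im,u,v,z):
    o,d=ray(im,u,v); return o+d*(z-o[2])/d[2]
def proj(im,X):
    K,R,t=map(np.array,(im["K"],im["R"],im["t"])); p=K@(R@np.array(X)+t); return p[:2]/p[2]
def tri(a,ua,b,ub):
    o1,d1=ray(a,*ua);o2,d2=ray(b,*ub)
    s=np.linalg.lstsq(np.c_[d1,-d2],o2-o1,rcond=None)[0]
    p,q=o1+s[0]*d1,o2+s[1]*d2; return (p+q)/2,np.linalg.norm(p-q)
def save(im,n): cv2.imwrite("pics/"+n+".png",im["color"][:,:,::-1])
E
python3 - <<'E'
from h import *
import pickle
ims={n:get_image(n) for n in("scene","side")}
pickle.dump(ims,open("a.pkl","wb"))
for n in ims: save(ims[n],n+"0"); print(n, -np.array(ims[n]["R"]).T@ims[n]["t"])
s=get_state(); print(s["tool_rot"],s["time"],s["finger_gap"])
E
```

```text
scene [1.15552607 0.40221441 0.78384133]
side [ 0.54629123 -0.74649083  0.79874185]
[[ 4.49120589e-01  8.93470644e-01 -9.51364101e-04]
 [ 8.93469838e-01 -4.49121500e-01 -1.23593529e-03]
 [-1.53154998e-03 -2.94931141e-04 -9.99998784e-01]] 0.1 0.08786142984706713
```

View pics/scene0.png

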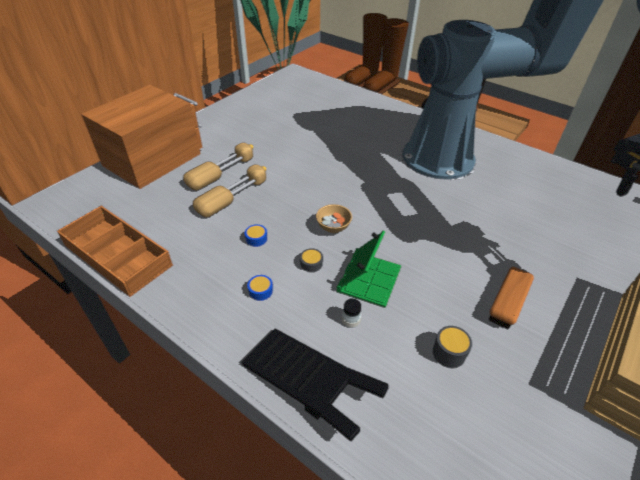

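View pics/side0.png

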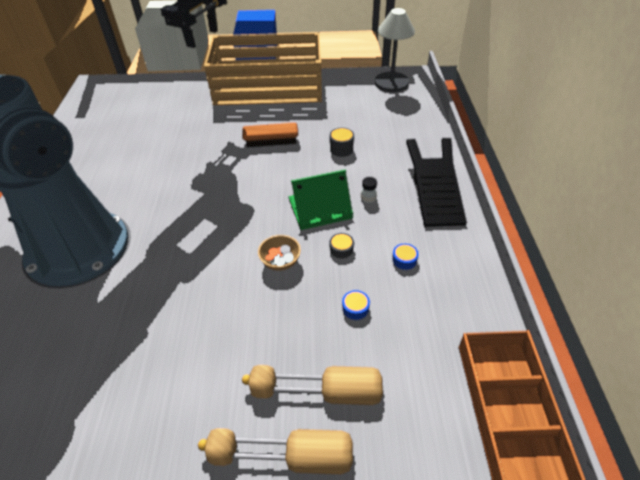

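The scene view shows the polish tin at (312,260), with the green leaf at (365,262) and the organizer at (372,280). The bowl is at (333,218) and the jar at (352,313). The blue look-alikes are at (256,235) and (260,288). In the side view the tin is at (342,245), the blue tins are at (405,256) and (356,304), and the leaf's outer face with its feet faces the camera.

Run:
```python
from h import *
import pickle
ims=pickle.load(open("a.pkl","rb"));A,B=ims["scene"],ims["side"]
def comps(im,f,amin=60):
    hsv=cv2.cvtColor(im["color"],cv2.COLOR_RGB2HSV); m=f(hsv).astype(np.uint8)
    n,l,s,c=cv2.connectedComponentsWithStats(m)
    return [(c[i].round(1),s[i][4],s[i][:4]) for i in range(1,n) if s[i][4]>amin]
gold=lambda h:(abs(h[...,0].astype(int)-20)<6)&(h[...,1]>150)&(h[...,2]>150)
for n,c0s in(("scene",[(312,258),(256,233),(260,285),(453,340)]),("side",[(342,240),(356,298),(405,250),(342,135)])):
    im=ims[n]
    for c0 in c0s:
        b=[x for x in comps(im,gold,30) if np.hypot(*(x[0]-c0))<12]
        for x in b: print(n,c0,x[0],x[1],onz(im,*x[0],.026 if c0[1]!=340 and c0[1]!=135 else .05).round(4))
b=[[x[0] for x in comps(ims[n],gold,30) if np.hypot(*(x[0]-c))<12][0] for n,c in(("scene",(312,258)),("side",(342,240)))]
print("tin tri",tri(A,b[0],B,b[1]))
print("bowl",onz(A,333,213,.042),onz(B,280,247,.042)," jar cap",onz(A,352,306,.055),onz(B,370,182,.055))
a=cv2.resize(A["color"][220:335,280:420],None,fx=5.5,fy=5.5,interpolation=cv2.INTER_CUBIC)
c=cv2.resize(B["color"][155:265,260:400],None,fx=5.5,fy=5.5,interpolation=cv2.INTER_CUBIC)
cv2.imwrite("pics/ca.png",a[:600,:,::-1]);cv2.imwrite("pics/cb.png",c[:600,:,::-1])
```

```text
scene (312, 258) [311.2 256.1] 187 [ 0.5959 -0.0365  0.026 ]
scene (256, 233) [255.3 231.3] 127 [ 0.615  -0.1969  0.026 ]
scene (260, 285) [259.5 283.5] 189 [ 0.7314 -0.075   0.026 ]
scene (453, 340) [454.2 339.9] 529 [0.6179 0.3319 0.05  ]
side (342, 240) [341.4 241.3] 131 [ 0.5945 -0.0377  0.026 ]
side (356, 298) [359.7 301.8] 82 [ 0.6212 -0.2002  0.026 ]
side (405, 250) [405.2 252.4] 161 [ 0.7291 -0.0764  0.026 ]
side (342, 135) [341.4 134.2] 172 [0.6152 0.3293 0.05  ]
tin tri (array([ 0.59483289, -0.03699103,  0.02495134]), np.float64(0.0005812572255984015))
bowl [ 0.45573187 -0.07618567  0.042     ] [ 0.46222952 -0.06266263  0.042     ]  jar cap [0.67571021 0.1317563  0.055     ] [0.67161388 0.12383812 0.055     ]
```

View pics/ca.png

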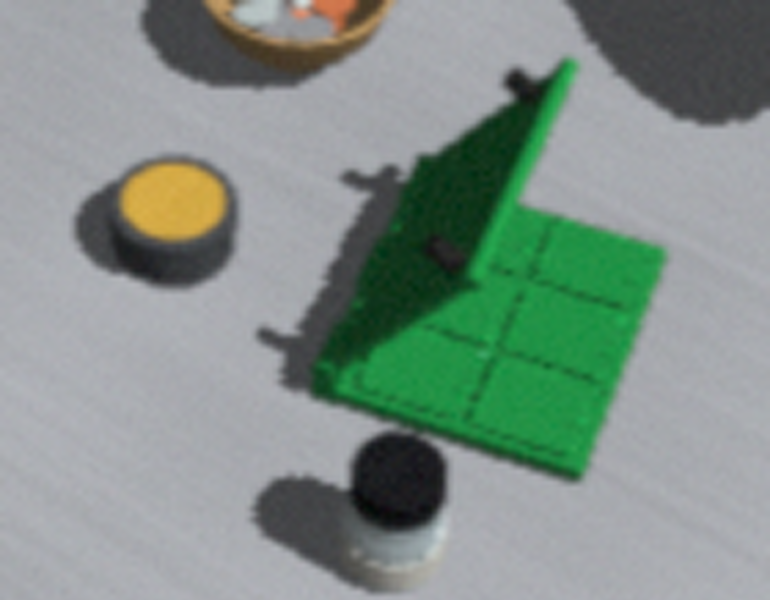

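View pics/cb.png

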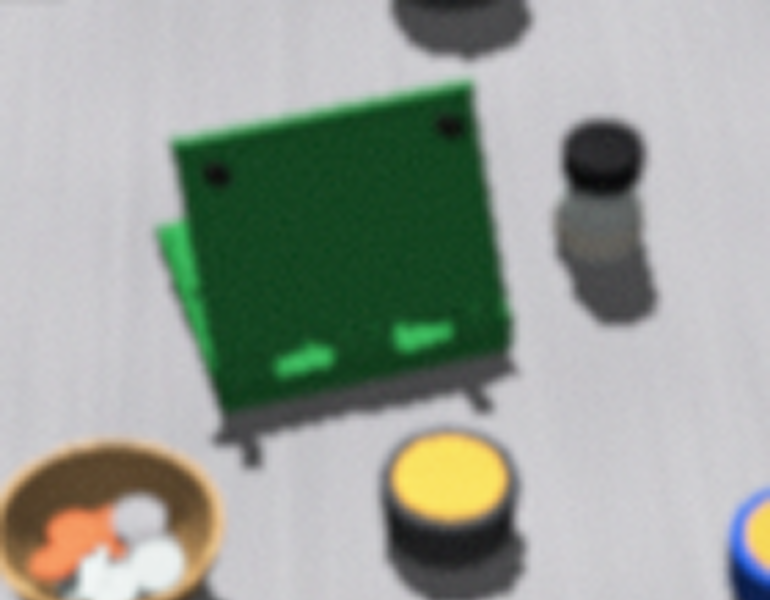

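The scene crop puts the leaf's free edge from crop pixel (574,62) to (478,277), the tray's rear corners at (665,250) and (583,475), and the spine end at (325,385). The side crop has the free edge from (173,143) to (473,85), and the spine base from (222,412) to (512,345).

Run:
```python
from h import *
import pickle
ims=pickle.load(open("a.pkl","rb"));A,B=ims["scene"],ims["side"]
a=lambda U,V:((U+.5)/5.5-.5+280,(V+.5)/5.5-.5+220)
b=lambda U,V:((U+.5)/5.5-.5+260,(V+.5)/5.5-.5+155)
L,e1=tri(A,a(574,62),B,b(173,143));H,e2=tri(A,a(478,277),B,b(473,85))
print("edge",L.round(4),e1,H.round(4),e2)
T1=onz(A,*a(665,250),.015);T2=onz(A,*a(583,475),.015);print("tray",T1,T2,onz(B,*b(160,230),.015))
S1=onz(B,*b(222,412),.0);S2=onz(B,*b(512,345),.0);print("spine base",S1,S2, "scene hi", onz(A,*a(318,385),.01))
f1,_=tri(A,a(516,80),B,b(217,175));f2,_=tri(A,a(443,250),B,b(450,126));print("feet",f1,f2)
ex=(T2-T1);ex[2]=0;ex2=(H-L);ex2[2]=0;ex3=S2-S1
for e in(ex,ex2,ex3):print(np.linalg.norm(e),np.degrees(np.arctan2(e[1],e[0])))
ex=(ex/np.linalg.norm(ex)+ex2/np.linalg.norm(ex2));ex/=np.linalg.norm(ex);ey=np.array([-ex[1],ex[0],0])
o=(T1+T2)/2-ey*.110;o[2]=0
print("org",o,ex)
for n,p in dict(edge=(L+H)/2,T1=T1,T2=T2,S1=S1,S2=S2,f1=f1,f2=f2,tin=[.595,-.037,.025],jar=[.674,.126,.055],bowl=[.459,-.07,.04],b1=[.73,-.0755,0],b2=[.618,-.1985,0]).items():
    p=np.array(p)-o;print(n,(p@ex).round(4),(p@ey).round(4),p[2].round(4))
```

```text
edge [0.4872 0.0865 0.0987] 5.765777494060406e-05 [0.6114 0.1192 0.0984] 0.0026216180140808927
tray [0.48131705 0.13970445 0.015     ] [0.6047961  0.17404899 0.015     ] [0.47532683 0.12687819 0.015     ]
spine base [0.50222592 0.02780581 0.        ] [6.27308538e-01 6.20585292e-02 1.11022302e-16] scene hi [0.62868037 0.0636491  0.01      ]
feet [0.50546159 0.07110492 0.0935337 ] [0.6017347  0.098956   0.09244686]
0.1281663886760638 15.543407077079953
0.12836230485456143 14.75177700126826
0.12968773994755917 15.314482436764912
org [0.57180027 0.05069857 0.        ] [0.96525591 0.26130638 0.        ]
edge -0.0081 0.0562 0.0986
T1 -0.0641 0.1096 0.015
T2 0.0641 0.1104 0.015
S1 -0.0731 -0.0039 0.0
S2 0.0565 -0.0035 0.0
f1 -0.0587 0.037 0.0935
f2 0.0415 0.0388 0.0924
tin -0.0005 -0.0907 0.025
jar 0.1183 0.046 0.055
bowl -0.1404 -0.087 0.04
b1 0.1197 -0.1632 0.0
b2 -0.0205 -0.2526 0.0
```

Call:
{"op": "arm_command", "data": {"steps": [[[-0.32,-0.0252,0.0429,0.0083,0],[-0.32,-0.0252,0.0429,0.0083,0],[-0.32,-0.0252,0.0429,0.0083,0],[-0.32,-0.0252,0.0429,0.0083,0],[-0.32,-0.0252,0.0429,0.0083,0],[-0.32,-0.0252,0.0429,0.0083,0],[-0.32,-0.0252,0.0429,0.0083,0],[-0.32,-0.0252,0.0429,0.0083,0],[-0.32,-0.0252,0.0429,0.0083,0],[-0.32,-0.0252,0.0429,0.0083,0],[-0.32,-0.0252,0.0429,0.0083,0],[-0.32,-0.0252,0.0429,0.0083,0],[-0.32,0,0,0.01,9.64],[-0.32,0,0,0.01,9.64],[-0.32,0,0,0.01,9.64],[-0.32,0,0,0.01,9.64],[-0.32,0,0,0.01,9.64],[-0.32,0,0,0,0],[-0.32,0,0,0,0]]]}}

```text
time: 2.48
eef_pos: [0.5824, 0.0124, 0.2552]
tool_rot: [[0.965, 0.264, -0.0], [0.264, -0.965, -0.0], [-0.0, 0.0, -1.0]]
contact_force: [0.7, 0.4, 0.0]
finger_gap: 0.0301
```

Run:
```python
from h import *
s=get_state();print(s["eef_pos"],np.round(s["tool_rot"],3),s["contact_force"],s["finger_gap"],s["time"])
im=get_image("side");c=cv2.resize(im["color"][60:300,200:480],None,fx=2.5,fy=2.5)
cv2.imwrite("pics/s1.png",c[:,:,::-1])
```

```text
[0.58242393 0.01236246 0.25524765] [[ 0.965  0.264 -0.   ]
 [ 0.264 -0.965 -0.   ]
 [-0.     0.    -1.   ]] [0.72487963 0.39069914 0.0428196 ] 0.030080206449023487 2.475
```

View pics/s1.png

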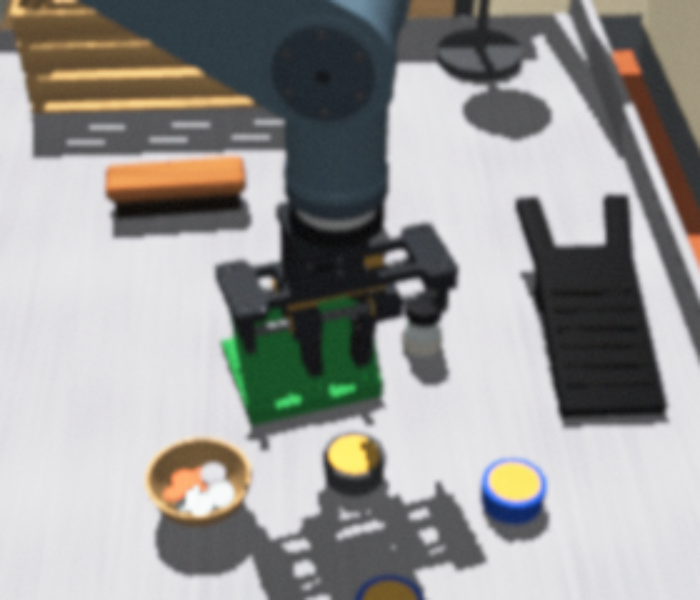

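The side view shows the gripper's long body side lying along the spine, with the fingers between leaf and tin (tin at (355,462) in this crop). It's clear to descend.

Call:
{"op": "arm_command", "data": {"steps": [[[-0.32,0,0,0.03,0],[-0.32,0,0,0.03,0],[-0.32,0,0,0.019,0],[-0.32,0,0,0,0],[-0.32,0,0.008,0,0],[-0.32,0,0.006,0,0],[-0.32,0,0.004,0,0],[-0.32,0,0.006,0,0],[-0.32,0,0.008,0,0],[-0.32,0,0.008,0,0],[-0.32,0,0.008,0,0],[-0.32,0,0.008,0,0],[-0.32,0,0.008,0,0],[-0.32,0,0.008,0,0],[-0.32,0,0.008,0,0],[-0.32,0,0.006,0,0],[-0.32,0,0.004,0,0],[-0.32,0,0.002,0,0],[-0.32,0,0,0,0]]]}}

```text
time: 4.9
eef_pos: [0.6064, -0.0766, 0.176]
tool_rot: [[0.965, 0.261, -0.0], [0.261, -0.965, -0.0], [-0.0, 0.0, -1.0]]
contact_force: [-0.6, 0.2, 0.6]
finger_gap: 0.0303
```

Call:
{"op": "arm_command", "data": {"steps": [[[-0.32,0,-0.006,0,0],[-0.32,0,-0.006,0,0],[-1,0,0,-0.036,0],[-1,0,0,-0.036,0],[-1,0,0,-0.036,0],[-1,0,0,-0.036,0],[-1,-0.001,-0.041,0,0],[-1,-0.002,-0.041,0,0],[-1,-0.002,-0.041,0,0],[-1,-0.002,-0.041,0,0],[-1,0,-0.041,0,0],[-1,0,0,0,0],[-1,0,0,0,0]]]}}

```text
time: 6.52
eef_pos: [0.543, 0.1312, 0.3201]
tool_rot: [[0.965, 0.262, 0.0], [0.262, -0.965, -0.001], [0.0, 0.001, -1.0]]
contact_force: [-0.1, -0.3, -0.1]
finger_gap: 0.0002
```

Run:
```python
from h import *
s=get_state();print(s["eef_pos"],s["contact_force"],s["finger_gap"],s["time"])
A,B=get_image("scene"),get_image("side")
o=np.array([.565,.049,0]);ex=np.array([.9655,.2605,0]);ey=np.array([-.2605,.9655,0])
for im,c0 in((A,(298,270)),(B,(355,268))):
    h=cv2.cvtColor(im["color"],cv2.COLOR_RGB2HSV)
    m=((abs(h[...,0].astype(int)-20)<6)&(h[...,1]>150)&(h[...,2]>90)).astype(np.uint8)
    n,l,st,c=cv2.connectedComponentsWithStats(m)
    for i in range(1,n):
        if st[i][4]>40 and np.hypot(*(c[i]-c0))<60:
            p=onz(im,*c[i],.026)-o;print(c[i].round(1),st[i][4],"local",(p@ex).round(4),(p@ey).round(4))
print("tcp local",(s["eef_pos"]-o)@ex,(s["eef_pos"]-o)@ey)
c=np.hstack([A["color"][180:340,220:430],B["color"][120:280,240:430]])
cv2.imwrite("pics/s2.png",cv2.resize(c,None,fx=2,fy=2)[:,:,::-1])
```

```text
[0.54299883 0.13119563 0.32009011] [-0.11649895 -0.28693748 -0.11939419] 0.00016857892700940035 6.525
[255.2 231.5] 74 local -0.015 -0.2502
[282.2 248.1] 138 local 0.0105 -0.1643
[259.6 283.5] 190 local 0.1284 -0.1629
[350.1 267.2] 165 local 0.0002 -0.1665
[355.2 301. ] 234 local -0.0184 -0.2507
tcp local 0.00016983066054964552 0.0850911861339409
```

View pics/s2.png

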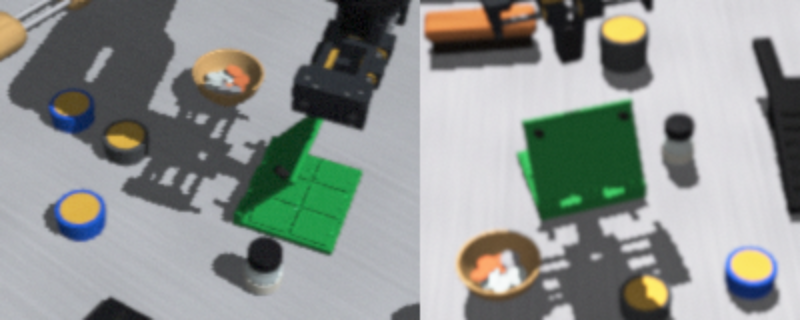

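The tin stands upright at local y of about -165 mm, roughly 35 mm clear of the landing area, and the blue tins are untouched. Next I lower the fingers behind the leaf and push it past upright.

Call:
{"op": "arm_command", "data": {"steps": [[[-1,0,0,0.025,0],[-1,0,0,0.025,0],[-1,0,0,0.019,0],[-1,0,0,0,0],[-1,0,0.008,0,0],[-1,0,0.006,0,0],[-1,0,0.006,0,0],[-1,0,0.006,0,0],[-1,0,0.006,0,0],[-1,0,0.006,0,0],[-1,0,0.006,0,0],[-1,0,0.006,0,0],[-1,0,0.006,0,0],[-1,0,0.006,0,0],[-1,0,0.006,0,0],[-1,0,0.005,0,0],[-1,0,0,0,0]]]}}

```text
time: 8.75
eef_pos: [0.5622, 0.0603, 0.2511]
tool_rot: [[0.966, 0.26, 0.0], [0.26, -0.966, -0.0], [-0.0, 0.0, -1.0]]
contact_force: [0.3, -0.3, 0.0]
finger_gap: 0.0004
```

Call:
{"op": "arm_command", "data": {"steps": [[[-1,0,0.0065,-0.0015,0],[-1,0,0.0065,-0.0015,0],[-1,0,0.0065,0,0],[-1,0,0.0065,0,0],[-1,0,0.008,0.003,0],[-1,0,0.008,0.004,0],[-1,0,0.007,0.005,0],[-1,0,0.006,0.006,0],[-1,0,0.006,0.0065,0],[-1,0,0.0055,0.007,0],[-1,0,0.003,0.006,0],[-1,0,0.003,0.006,0],[-1,0,0.002,0.006,0],[-1,0,0.0015,0.005,0],[-1,0,0.0015,0.005,0],[-1,0,0,0,0]]]}}

```text
time: 10.75
eef_pos: [0.5821, -0.0141, 0.1941]
tool_rot: [[0.965, 0.261, -0.001], [0.261, -0.965, 0.0], [-0.001, -0.0, -1.0]]
contact_force: [-0.2, 0.1, -0.2]
finger_gap: 0.0005
```

Run:
```python
from h import *
s=get_state();o=np.array([.565,.049,0]);ex=np.array([.9655,.2605,0]);ey=np.array([-.2605,.9655,0])
print("tcp local",(s["eef_pos"]-o)@ex,(s["eef_pos"]-o)@ey,s["eef_pos"][2]-.166,s["contact_force"])
A,B=get_image("scene"),get_image("side")
c=np.hstack([A["color"][180:340,220:430],B["color"][120:280,240:430]])
cv2.imwrite("pics/s3.png",cv2.resize(c,None,fx=2,fy=2)[:,:,::-1])
```

```text
tcp local 6.31281459686113e-05 -0.06538558195726075 0.028111967093421453 [-0.22742391  0.07500826 -0.20819193]
```

View pics/s3.png

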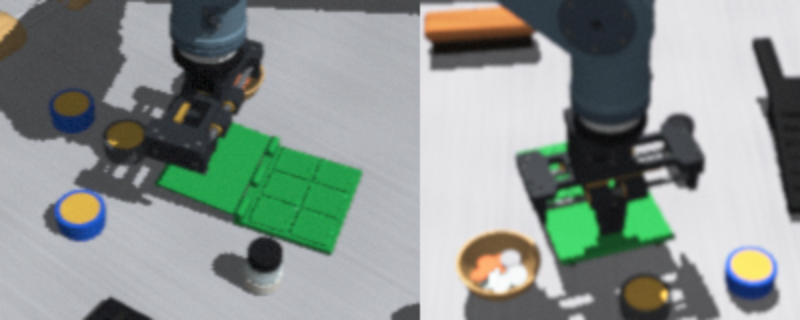

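The leaf is over and nearly flat, with the finger on its upper face. I'll press slowly and watch the force.

Call:
{"op": "arm_command", "data": {"steps": [[[-1,0,0,0.002,0],[-1,0,0,0.002,0],[-1,0,0,0.002,0],[-1,0,0,0.0015,0],[-1,0,0,0.0005,0],[-1,0,0,0.0005,0],[-1,0,0,0,0]]]}}

```text
time: 11.72
eef_pos: [0.5822, -0.0141, 0.186]
tool_rot: [[0.965, 0.261, -0.0], [0.261, -0.965, 0.0], [-0.0, -0.0, -1.0]]
contact_force: [-0.0, 0.1, -0.5]
finger_gap: 0.0005
```

Call:
{"op": "arm_command", "data": {"steps": [[[-1,0,0,0.0005,0],[-1,0,0,0.0005,0],[-1,0,0,0,0]]]}}

```text
time: 12.1
eef_pos: [0.5823, -0.0141, 0.1858]
tool_rot: [[0.965, 0.261, -0.0], [0.261, -0.965, -0.0], [-0.0, -0.0, -1.0]]
contact_force: [-3.3, 0.9, 7.8]
finger_gap: 0.0003
```

The force rose to 7.8 N with the tip at 19.8 mm, so the leaf is on its feet. One more light press, then I lift straight up and move clear.

Call:
{"op": "arm_command", "data": {"steps": [[[-1,0,0,0.0004,0],[-1,0,0,0,0],[-1,0,0,0,0]]]}}

```text
time: 12.48
eef_pos: [0.5823, -0.014, 0.1858]
tool_rot: [[0.965, 0.261, -0.0], [0.261, -0.965, -0.0], [-0.0, 0.0, -1.0]]
contact_force: [-4.2, 0.9, 10.3]
finger_gap: 0.0006
```

Call:
{"op": "arm_command", "data": {"steps": [[[-1,0,0,-0.005,0],[-1,0,0,-0.02,0],[-1,0,0,-0.04,0],[-1,0,0,-0.04,0],[-1,0,0,-0.04,0],[-1,0,-0.045,0,0],[-1,0,-0.045,0,0],[-1,0,-0.045,0,0],[-1,0,-0.045,0,0],[-1,0,-0.045,0,0],[-1,0,-0.045,0,0],[-1,0,0,0,0],[-1,0,0,0,0]]]}}

```text
time: 14.1
eef_pos: [0.512, 0.2464, 0.3305]
tool_rot: [[0.965, 0.261, 0.001], [0.261, -0.965, -0.0], [0.001, 0.0, -1.0]]
contact_force: [-0.1, 0.4, -0.3]
finger_gap: 0.0003
```

Run:
```python
from h import *
import pickle
s=get_state();print(s["time"],s["eef_pos"],s["contact_force"])
A,B=get_image("scene"),get_image("side");pickle.dump(dict(scene=A,side=B),open("b.pkl","wb"))
a=cv2.resize(A["color"][200:330,250:410],None,fx=2.5,fy=2.5,interpolation=cv2.INTER_CUBIC)
b=cv2.resize(B["color"][160:290,250:410],None,fx=2.5,fy=2.5,interpolation=cv2.INTER_CUBIC)
o=np.array([.565,.049,0]);ex=np.array([.9655,.2605,0]);ey=np.array([-.2605,.9655,0])
for n,im in(("A",A),("B",B)):
  for z in(.020,.026): print(n,z,[proj(im,o+x*ex-.100*ey+[0,0,z]).round(1) for x in(-.065,.065)])
cv2.imwrite("pics/s4.png",np.hstack([a,b])[:,:,::-1])
```

```text
14.1 [0.51195747 0.24643165 0.33050396] [-0.11419019  0.38067254 -0.27961232]
A 0.02 [array([319.2, 236.9]), array([297.5, 273.7])]
A 0.026 [array([319.2, 235.2]), array([297.4, 271.9])]
B 0.02 [array([311.4, 253.4]), array([367.9, 239.8])]
B 0.026 [array([311.3, 251.5]), array([368.1, 238. ])]
```

View pics/s4.png

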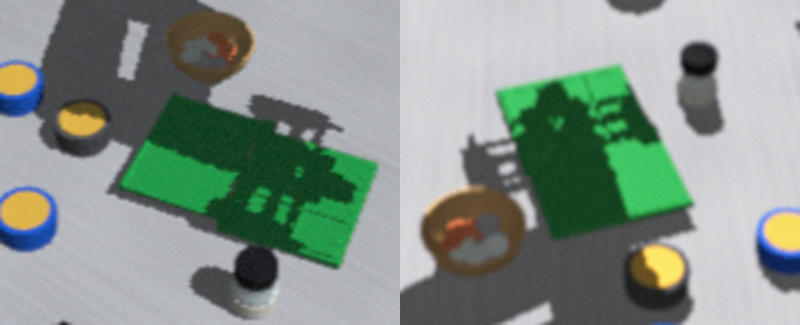

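The leaf lies flat: its free-edge corners, at side pixels (312,255) and (367,242), match the flat prediction to about 2 px. The tin stands upright and clear, and the jar, bowl and blue tins haven't moved. Handing in.

```bash
python3 -c "
from rig import sign_off
print(sign_off())"
```

```text
the job is handed in; nothing more can be done
None
```

The job is done and handed in at about 14 s of the 58 s allowed.

- **Tin:** I pushed it about 74 mm along the counter with two slightly opened fingers. It stands upright, with about 35 mm between it and the leaf's landing area.
- **Leaf:** I then turned it over its spine with the closed fingers and pressed it down with about 10 N. The press stopped firmly with the fingertips 19.8 mm above the counter; lying flat, the leaf's upper face should be at 20 mm.
- **Last checks:** After the fingers were withdrawn, both camera views showed the leaf still flat, its free edge within about 2 pixels of the predicted line. The jar, bowl and blue tins looked unmoved; I did not check the shoe trees, brush or tall tin at the end. The robot was touching nothing.
- **Disagreement:** The first estimate of the organizer's position along its spine differed by about 8 mm between the tray corners and the leaf edge. I used a value close to the leaf-edge one, and later views agreed with it.

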